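# Close the draft shield and tare the balance

### The arm

A 6-joint arm with a two-finger parallel gripper is mounted at the origin on a cart in front of the work surface, level with it; the furniture and walls round the work are solid. World frame = base frame: x ahead of the robot, y to its left, z up, the work surface at z = 0. Lengths are in m, angles in degrees, forces in N, time in s.
With the tool pointing down it reaches from about 0.25 to 0.725 m from the base axis. Payload 9.7 kg.
Tool frame: the origin (TCP) lies at the very end of the fingers, on their centre line; the grasp point (between the pads) lies 19 mm behind it; z points along the fingers, y is the line along which they close (so a half turn about z gives the same grasp; the last joint's range is limited). The gripper opens to 85 mm and grips with 20 to 120 N. Pads are 22 mm wide; open, the fingers measure 114 mm over their backs; the gripper's body (76 mm by 85 mm) begins 54 mm behind the grasp point. The pads swing forward as they close: fully open they stand 13 mm farther back than shut.
Start: joints at [68.698, 4.979, 10.078, 95.1, 0, 90], TCP at [0.2, 0.512, 0.231] pointing down, gripper open.
Joint ranges: [-179.16, 179.16], [-48.56, 103.87], [-65.8, 70.77], [-126.05, 130.52], [-82.76, 87.17], [-180, 180]. Speed limits (degrees/s): [127.2, 127.2, 147.25, 180, 180, 180].

### API

Orientations are given as [roll, pitch, yaw] about the fixed x, y, z axes, in that order (R = Rz(yaw) Ry(pitch) Rx(roll)).
In Python, from workcell import bot, viewer, finder gives the robot as it stands. The module is installed in compiled form; this text tells all that it offers.
- The arm moves only by the shell command python3 -m inch 'ROWS' [FORCE]. ROWS is JSON, a list that holds one entry, the list of rows, each a list of 7 numbers: the opening in per cent of the stroke, from 0 (shut) to 100 (fully open), then the shift along the tool's x, y, z in mm, then the turn, a rotation vector about the tool's x, y, z in degrees. In form: [[[grip, tx, ty, tz, ax, ay, az], ...]]. A call has 1 to 8 rows; each row shifts and turns the commanded pose from where the row before left it, along the tool's axes as they then stand; what a row does not reach is not made up. A row lasts 1/8 s, in which the tool goes at most 62.5 mm and 10.7 degrees, less where a joint would pass 70% of its speed; a pose out of reach is approached as far as the arm can. A call with a gripper value outside its range is refused whole. The fingers move at their own pace and stop on an object; FORCE is the grip in N (left out, the last holds). Time passes only in rows, so rows that do not move let the fingers close. It gives the time, the measured TCP pose, the force, the opening and the grip force at its end, in the units of the state.
- bot.get_obs(): the state, without advancing time (a new reading comes with each control period).
- viewer.camera(name): name is "side" or "top" or "wrist"; returns a dict with "pixels" (384x512x3 uint8, red, green, blue), "vfov" (degrees; the focal length in pixels is half the picture's height over the tangent of half this angle, whatever the lens; pixels are square), "cx", "cy" (the principal point, pixels), "k1" (the pictures are not rectified: a ray, as slopes to the right and down, at radius r is drawn at 1 + k1 r^2 times it, then the intrinsics apply), "R" (3x3) and "t" (3): a world point X has camera coordinates R X + t. Camera axes: x right, y down, z forward; pixel columns grow to the right and rows downward; lengths in m; the calibration is good to about 2 mm. A picture is of the moment at which its call begins. There is no depth.
- bot.job_done(): hands the job in; it is judged then, once.
Trained networks look in the newest picture that a camera, given by its name, has taken for a name from the list of things; names that differ only in an ending like _2 or _b are one class to them, and where a whole thing is asked for, a point or a joint stands for the part that bears it (a point fixed in the world has none). Each returns a list of dicts, best first, with "conf" (0 to 1); they miss things now and then, are a little off and sometimes report something else, mostly with a low value. They report only what shows in the picture. A call takes as long as a camera call. They do not tell look-alikes from the thing itself.
- finder.outline_of(camera, thing): "pixels" (384x512 bool, what is visible of it) and "extent" ([centre column, centre row, width, height] in pixels, round what is visible of it).
- finder.mark_of(camera, thing): "position" ([column, row] in pixels: a listed point, or the origin of a listed thing).
The state is a dict: "time": time; "q": joint angles; "qd": joint speeds; "joint_efforts": joint torques, N m; "ee_pos": TCP position; "tcp_rot": TCP orientation; "wrist_force": force on the tool from outside, world axes, zero at the start; "torque": the same for the moment, N m; "opening": finger opening in m; "grasp_force": force on a finger pad.
Only numpy, scipy, OpenCV 4.12 (cv2) and the standard library are available. Lean on these libraries where they do the work, as an engineer would, in place of code of your own. Each camera call takes 0.05 s, during which the arm holds its last target. There are 200 camera calls.

### The job

Get the analytical balance ready for weighing: with the fingertips, gently slide its top window and its right-hand side window fully shut towards the front, without slamming them, and only then press the wide blue tare bar on the front panel down and let it come up again. Do not pick anything up: the beaker stays standing on the pan, the things beside the balance stay where they are, and the red power key is left alone.

Things in the scene. Friction and masses are not known exactly. Their poses are not given: they have to be found in the camera images.
- fine_balance: White analytical balance, fixed. Origin on the bench under the middle of its pan; x to its back, y to its left (seen from its key side), z up. Casting x -190 to 143 mm, 204 mm wide; on it the glass chamber, x -85 to 73 mm, roof rails 211 mm above the bench; behind it a closed column. In front a key panel slopes down to the front (0.217 rad; 34 to 56 mm high). Left window shut, fixed.
- top_window (a joint): Top window of the chamber, a glass plate 146 mm long and 160 mm wide with grey edges that slides level along the balance's x axis: 0 = fully shut (front stop), up to 0.1 m = drawn back. It stays where it is left; sliding it takes about 2 to 3 N.
- top_grip (a point): Grip of the top window: blue rib on the window near its front edge, 70 mm long across (balance's y), 10 mm thick, 21 mm high. The point is the top middle of its rear face (towards the balance's back), 227 mm above the bench; it moves with the window. The glass lies 21.5 mm below the point.
- right_window (a joint): Right side window of the chamber (the balance's -y side, 96 mm from its middle plane), an upright glass plate that slides along the balance's x axis: 0 = fully shut (front stop), up to 0.1 m = drawn back. It stays where it is left; sliding it takes about 2 to 3 N.
- right_grip (a point): Grip of the right window: upright blue rib near its front edge, 10 mm thick, standing 23 mm out from the glass towards the balance's -y, from 74.5 to 199.5 mm above the bench. The point is the top of its rear face (towards the balance's back), midway of the 23 mm; it moves with the window. The glass lies 11.5 mm to the +y side of the point.
- tare_key (a joint): Tare key: 0 = up, 0.005 m = fully down, along the normal of the sloping panel. Springs back; about 1.5 N to start it, 5 N fully down.
- tare_key_top (a point): Middle of the top of the tare key, the wide blue bar at the front right of the panel: 50 mm across (along the balance's y) by 22 mm, standing 8 mm above the panel. The point's z axis is the panel's normal. About 75 mm in front of the chamber's front pane.
- power_key (a joint): Power key: 0 = up, 0.005 m = fully down. Not to be pressed.
- power_key_top (a point): Middle of the top of the red power key, 26 x 18 mm, at the front left of the panel, 110 mm to the left of the tare key.
- pan (a point): Centre of the top of the round steel weighing pan, 82 mm across, 73 mm above the bench.
- beaker: Empty clear plastic beaker, 53 mm across and 60 mm high, standing on the pan inside the chamber. Origin at the centre of its underside.
- vial: Glass sample vial with a black cap, 24 mm across, 56 mm high, on the bench to the left of the balance. Origin at the centre of its underside.
- dish: Small clear covered dish, 61 mm across, 16 mm high, on the bench to the right of the balance's front. Origin at the centre of its underside.
- tweezers_1: Steel tweezers, 118 mm long (along their y axis), 9 mm wide and high, lying on the bench beside the left of the balance's front, pointing front to back. Origin at the centre of their underside.
There are look-alikes about, which are no part of the job. Leave any pink or purple look-alike of the beaker alone.

How it is judged:
By the outcome, as a careful person would: the job done as asked, in the order asked, and still so for the second after the job is handed in, with the robot touching nothing.
It also fails if it takes over 51 s, if anything falls off the work surface, if the arm or the gripper's body presses on something with over 40 N, if the wrist force passes 120 N, or if a joint passes its speed limit or range.

## Working session

There is one attempt and no reset: what is moved stays moved. The work goes in short steps, Python scripts to look and compute and a shell command to move; the robot and the scene stay as the last step left them, time stands still between calls to the robot, and variables do not carry over. Pictures are saved under pics/ and viewed, at most 10 in all, crops included, and the job is handed in when it is done.

```bash
mkdir -p pics
cat > h.py <<'E'
import numpy as np, cv2
from workcell import bot, viewer, finder
from scipy.optimize import least_squares
def K(c):
    f=c["pixels"].shape[0]/2/np.tan(np.radians(c["vfov"])/2); return f
def proj(c,X):
    p=np.atleast_2d(X)@np.array(c["R"]).T+np.array(c["t"]); s=p[:,:2]/p[:,2:]
    r2=(s**2).sum(1,keepdims=True); return s*(1+c["k1"]*r2)*K(c)+[c["cx"],c["cy"]]
def snap(n,save=None):
    c=viewer.camera(n)
    if save: cv2.imwrite("pics/"+save,c["pixels"][:,:,::-1])
    return c
E
python3 - <<'E'
from h import *
import pickle
C={}
ims=[]
for n in("side","top","wrist"):
    c=snap(n);C[n]=c;ims.append(c["pixels"])
    print(n,c["vfov"],-np.array(c["R"]).T@c["t"])
    cv2.imwrite(f"pics/{n}0.png",c["pixels"][:,:,::-1])
    if n!="wrist":
      for th in["fine_balance","top_grip","right_grip","tare_key_top","power_key_top","pan","beaker","dish","vial","tweezers_1"]:
        print(th,[(np.round(d["position"],1).tolist(),round(d["conf"],2)) for d in finder.mark_of(n,th)[:3]])
pickle.dump(C,open("c0.pkl","wb"))
print(bot.get_obs())
E
```

```text
side 44.871061270577385 [ 0.2004462  -0.76697296  0.6810783 ]
fine_balance [([280.9, 218.8], 0.59), ([214.2, 198.8], 0.41)]
top_grip [([276.2, 140.0], 0.93)]
right_grip [([310.9, 170.3], 0.79)]
tare_key_top [([224.4, 221.1], 0.6)]
power_key_top [([213.6, 197.0], 0.39)]
pan [([279.2, 193.9], 0.94)]
beaker [([289.9, 273.8], 0.86), ([328.8, 259.6], 0.7), ([278.0, 192.1], 0.57)]
dish [([236.8, 278.1], 0.88)]
vial []
tweezers_1 [([207.4, 199.3], 0.5)]
top 50.97924108588988 [0.38647735 0.04565851 0.99650709]
fine_balance [([219.5, 176.7], 0.98)]
top_grip [([209.3, 155.6], 0.88), ([219.1, 177.7], 0.16)]
right_grip [([269.6, 144.1], 0.79), ([211.7, 156.1], 0.5)]
tare_key_top [([235.4, 237.6], 0.55), ([211.6, 151.5], 0.24)]
power_key_top [([187.1, 234.6], 0.56), ([218.2, 167.9], 0.18)]
pan [([215.2, 167.6], 0.8)]
beaker [([218.1, 172.2], 0.84), ([296.4, 157.2], 0.82), ([303.1, 189.4], 0.58)]
dish [([290.7, 239.7], 0.59), ([220.1, 173.7], 0.2)]
vial [([159.8, 156.8], 0.65)]
tweezers_1 [([154.6, 236.0], 0.63)]
wrist 69.45237679059329 [0.12530735 0.53995155 0.37371225]
{'time': 1.15, 'q': array([6.86991654e+01, 4.97847317e+00, 1.00791945e+01, 9.50979450e+01,
       1.17755796e-03, 8.99998126e+01]), 'qd': array([-0.0658059 , -0.08237746,  0.04538234,  0.09710241,  0.04025151,
       -0.00712965]), 'joint_efforts': array([ 1.05738483e-03, -5.20109475e+01,  4.64867735e+01,  1.42176319e-03,
       -1.29174248e-05,  2.90835004e-06]), 'ee_pos': array([0.19979515, 0.51244214, 0.23129703]), 'tcp_rot': array([ 1.79997224e+02, -1.17754888e-03,  1.58699353e+02]), 'wrist_force': array([-0.56983649, -0.48184498,  0.24159267]), 'torque': array([-0.01432597,  0.02216144, -0.00052041]), 'grasp_force': 0.0, 'opening': 0.08548151833120271}
```

```bash
python3 -c "
import cv2,numpy as np
a=cv2.imread('pics/side0.png');b=cv2.imread('pics/top0.png')
cv2.imwrite('pics/st0.png',cv2.resize(np.vstack([a,b]),None,fx=.78,fy=.78))"
```

```text
(no output)
```

View pics/st0.png

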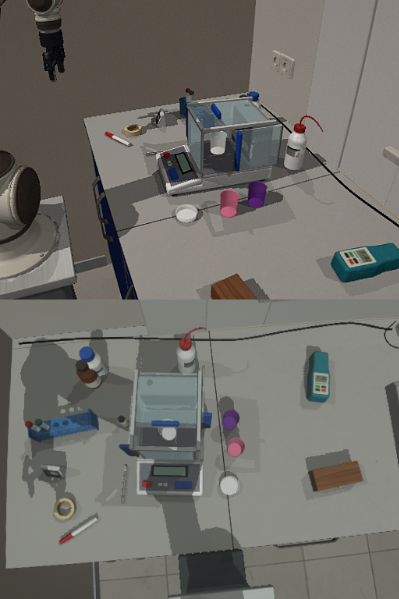

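The side view shows the balance with its red and blue keys at the front, the pink and purple cups to its right, and the clear beaker inside. Next I fit the balance pose from the marks in both views and check it in a crop.

```bash
cat > fit.py <<'E'
from h import *
import pickle
C=pickle.load(open("c0.pkl","rb"))
obs=[("top","fine",[219.5,176.7]),("side","tg",[276.2,140]),("side","rg",[310.9,170.3]),("side","tk",[224.4,221.1]),("side","pk",[213.6,197]),("side","pan",[279.2,193.9]),
("top","tg",[209.3,155.6]),("top","rg",[269.6,144.1]),("top","tk",[235.4,237.6]),("top","pk",[187.1,234.6]),("top","pan",[215.2,167.6])]
def pts(p):
    x,y,a,xt,xr,xk,yk=p
    zk=.034+(xk+.19)*np.tan(.217)+.008
    P={"fine":[0,0,0],"pan":[0,0,.073],"tg":[xt,0,.227],"rg":[xr,-.1075,.1995],"tk":[xk,yk,zk],"pk":[xk,yk+.11,zk]}
    R=np.array([[np.cos(a),-np.sin(a),0],[np.sin(a),np.cos(a),0],[0,0,1]])
    return {k:R@v+[x,y,0] for k,v in P.items()}
def res(p):
    P=pts(p); r=[proj(C[c],P[k])[0]-o for c,k,o in obs]
    return np.r_[np.ravel(r),(p[5]+.16)/.003]
s=least_squares(res,[.5,.1,0,0,0,-.16,-.05],loss="soft_l1",f_scale=2)
if __name__=="__main__":
    np.set_printoptions(suppress=True,precision=4)
    print(s.x,np.degrees(s.x[2])); 
    for o,r in zip(obs,s.fun[:-1].reshape(-1,2)): print(o[:2],r.round(1))
    for k,v in pts(s.x).items(): print(k,v)
    def draw(n,x0,y0,w,h,f):
        im=C[n]["pixels"][y0:y0+h,x0:x0+w,::-1]; im=cv2.resize(im,None,fx=f,fy=f,interpolation=cv2.INTER_CUBIC)
        for k,v in pts(s.x).items():
            u=(proj(C[n],v)[0]-[x0,y0]+.5)*f; cv2.circle(im,(int(u[0]),int(u[1])),4,(0,255,0),1)
        return im
    cv2.imwrite("pics/crop1.png",np.hstack([draw("side",190,110,175,175,2.28),draw("top",140,85,175,175,2.28)]))
E
python3 fit.py
```

```text
[ 0.6382  0.108  -0.1605 -0.0151  0.0295 -0.1572 -0.0511] -9.198768135089194
('top', 'fine') [ 1.  -0.9]
('side', 'tg') [ 0.2 -2.1]
('side', 'rg') [-1.8 -1.7]
('side', 'tk') [-3.6  0.1]
('side', 'pk') [-0.1 -0.3]
('side', 'pan') [0.6 0.1]
('top', 'tg') [1.2 0.3]
('top', 'rg') [-4.1 -1.7]
('top', 'tk') [-0.6 -0.5]
('top', 'pk') [ 1.2 -0.6]
('top', 'pan') [2.7 0.9]
fine [0.6382 0.108  0.    ]
pan [0.6382 0.108  0.073 ]
tg [0.6233 0.1104 0.227 ]
rg [ 0.6502 -0.0029  0.1995]
tk [0.4749 0.0827 0.0492]
pk [0.4925 0.1912 0.0492]
```

View pics/crop1.png

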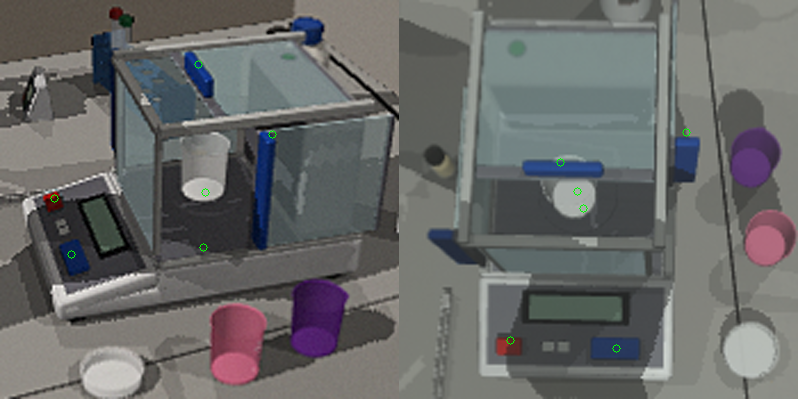

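The crop shows the rear faces of the top rib (560,162 in the right half) and side rib (687,135), the blue tare bar (616,348) and the red key (510,340). The fixed left grip at (445,245) is a look-alike and is not to be used. I'll refine the yaw with the casting corners and the rib ends.

```bash
cat > fit2.py <<'E'
from fit import *
cr=lambda u,v:[140+(u-399)/2.28-.5,85+v/2.28-.5]
cs=lambda u,v:[190+u/2.28-.5,110+v/2.28-.5]
ex=[("top",lambda p:[-.19,.102,.034],cr(480,377)),("top",lambda p:[-.19,-.102,.034],cr(672,380)),
("top",lambda p:[p[3],.035,.227],cr(523,162)),("top",lambda p:[p[3],-.035,.227],cr(604,163)),
("side",lambda p:[p[4],-.1075,.1995],cs(271,134)),("top",lambda p:[p[4],-.1075,.1995],cr(687,138)),
("top",lambda p:[p[5],p[6],.0492],cr(615,349)),("side",lambda p:[p[5],p[6],.0492],cs(74,256))]
def W(p,v):
    a=p[2];return np.array([[np.cos(a),-np.sin(a),0],[np.sin(a),np.cos(a),0],[0,0,1]])@v+[p[0],p[1],0]
def res2(p): return np.r_[res(p),np.ravel([proj(C[c],W(p,f(p)))[0]-o for c,f,o in ex])]
s2=least_squares(res2,s.x,loss="soft_l1",f_scale=1)
if __name__=="__main__":
    np.set_printoptions(suppress=True,precision=4)
    print(s2.x,np.degrees(s2.x[2]));print(s2.fun.round(1))
    for k,v in pts(s2.x).items(): print(k,v)
E
python3 fit2.py
```

```text
[ 0.6378  0.1067 -0.1168 -0.0146  0.0225 -0.1569 -0.043 ] -6.690627391548296
[ 1.5 -0.7  0.5 -1.7 -2.9 -1.5 -2.7 -0.  -1.2 -0.2  0.7  0.4  2.2  0.3
 -4.1 -0.4 -0.5 -1.3  1.1  0.5  3.3  1.   1.  -1.2 -0.6  0.4  0.2  0.1
 -0.  -0.3  0.3 -0.4  0.5 -0.3 -1.4  0.7 -1.3 -0.3 -0.7]
fine [0.6378 0.1067 0.    ]
pan [0.6378 0.1067 0.073 ]
tg [0.6233 0.1084 0.227 ]
rg [ 0.6475 -0.0026  0.1995]
tk [0.477  0.0823 0.0493]
pk [0.4898 0.1916 0.0493]
```

Candidates for the targets: top grip is the rib at top view (209,156), not the left window's fixed grip at (160,190). Right grip is at (266,145). The tare bar is at (235,238), the red power key at (187,235) is not. The crop confirms these choices. I'll lift the arm, close the gripper and move over the balance.

```bash
cat > d.py <<'E'
import sys
from fit2 import *
from scipy.spatial.transform import Rotation as Ro
# target in balance frame (mm) -> tool shift ; optional yaw/tilt target
def go(b,tilt=0.):
    o=bot.get_obs();R=Ro.from_euler("xyz",o["tcp_rot"],degrees=True)
    p=s2.x;t=W(p,np.array(b)/1e3); a=np.degrees(p[2])
    g=Ro.from_euler("z",a,degrees=True)*Ro.from_euler("y",tilt,degrees=True)*Ro.from_euler("xyz",[180,0,90],degrees=True)
    cur=Ro.from_euler("z",-a,degrees=True).apply(o["ee_pos"]-np.array([p[0],p[1],0]))*1e3
    print("t",o["time"],"bal",cur.round(1),"shift",(R.inv().apply(t-o["ee_pos"])*1e3).round(1),"turn",np.degrees((R.inv()*g).as_rotvec()).round(1),"F",Ro.from_euler("z",-a,degrees=True).apply(o["wrist_force"]).round(1),"op",round(o["opening"],4))
go([float(v) for v in sys.argv[1:4]],float(sys.argv[4]) if len(sys.argv)>4 else 0.)
E
python3 -m inch '[[[0,0,0,-40,0,0,0],[0,-30,-11,-30,0,0,0],[0,-48,-18,0,0,0,0],[0,-48,-18,0,0,0,0],[0,-48,-18,0,0,0,0],[0,-48,-18,0,0,0,0],[0,-48,-18,0,0,0,0],[0,-48,-18,0,0,0,0]]]'
python3 -m inch '[[[0,-48,-18,0,0,0,0],[0,-48,-18,0,0,0,0],[0,-48,-18,0,0,0,0],[0,-48,-18,0,0,0,0],[0,-48,-18,0,0,0,0],[0,-30,-12,0,0,0,0],[0,0,0,0,0,0,10],[0,0,0,0,0,0,10]]]'
python3 -m inch '[[[0,0,0,0,0,0,10],[0,0,0,0,0,0,10],[0,0,0,0,0,0,10],[0,0,0,0,0,0,10],[0,0,0,0,0,0,10],[0,0,0,0,0,0,5],[0,0,0,0,0,0,0]]]'
python3 d.py 15 0 300
```

```text
time: 2.15
ee_pos: [0.4539, 0.2848, 0.3014]
tcp_rot: [180.0, 0.0, 158.7]
wrist_force: [0.0, 0.4, 0.0]
opening: 0.0002
grasp_force: 0.0
time: 3.15
ee_pos: [0.6678, 0.0923, 0.3006]
tcp_rot: [-180.0, -0.0, 138.3]
wrist_force: [0.5, 0.4, 0.6]
opening: 0.0002
grasp_force: 0.0
time: 4.03
ee_pos: [0.6674, 0.0929, 0.3012]
tcp_rot: [-180.0, 0.0, 83.7]
wrist_force: [-0.6, -0.6, 0.7]
opening: -0.0
grasp_force: 0.0
t 4.025 bal [ 31.  -10.3 301.2] shift [ 10.4 -16.    1.2] turn [-0.   0.   0.4] F [-0.6 -0.7  0.7] op -0.0
```

Run:
```python
from fit2 import *
p=s2.x
for n in("wrist","side"):
    c=snap(n,n+"1.png")
    im=c["pixels"][:,:,::-1].copy()
    for k,v in pts(p).items():
        u=proj(c,v)[0]; print(n,k,u.round(1)); 
        if abs(u).max()<2000: cv2.circle(im,(int(u[0]),int(u[1])),4,(0,255,0),1)
    for th in("top_grip","right_grip","tare_key_top"): print(th,[(np.round(d["position"],1).tolist(),round(d["conf"],2)) for d in finder.mark_of(n,th)[:2]])
    if n=="wrist": a=im
    else: b=im
cv2.imwrite("pics/ws1.png",cv2.resize(np.hstack([a,b]),None,fx=.78,fy=.78))
```

```text
wrist fine [237.2 142.7]
wrist pan [233.5 151. ]
wrist tg [200.6 185.2]
wrist rg [247.3 276.3]
wrist tk [129.6 176.2]
wrist pk [118.8  98.3]
top_grip [([207.0, 186.1], 0.56)]
right_grip []
tare_key_top [([131.0, 175.8], 0.68)]
side fine [278.6 218.5]
side pan [279.9 194.3]
side tg [276.7 138.3]
side rg [308.  168.8]
side tk [221.7 221.1]
side pk [212.4 196.8]
top_grip [([277.0, 139.6], 0.96)]
right_grip [([311.8, 170.1], 0.55)]
tare_key_top [([226.0, 217.1], 0.71), ([283.8, 195.4], 0.69)]
```

View pics/ws1.png

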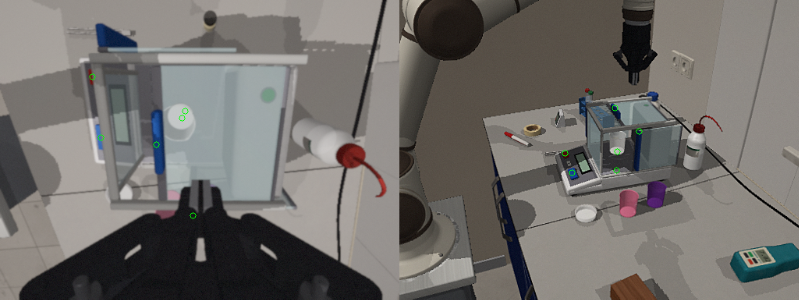

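The wrist view shows the top rib's rear edge at about (162,142) in the view, about 5 mm further back than fitted (balance x about -10). I'll descend behind it at x≈+17.

```bash
python3 -m inch '[[[0,10,-14,0,0,0,0],[0,0,0,30,0,0,0],[0,0,0,30,0,0,0],[0,0,0,15,0,0,0],[0,0,0,6,0,0,0],[0,0,0,4,0,0,0],[0,0,0,2,0,0,0],[0,0,0,0,0,0,0]]]'
python3 d.py 0 0 214
```

```text
time: 5.42
ee_pos: [0.6547, 0.1044, 0.2147]
tcp_rot: [180.0, -0.0, 83.7]
wrist_force: [-0.4, -0.3, 0.9]
opening: -0.0001
grasp_force: 0.0
t 5.425 bal [ 17.1  -0.3 214.7] shift [  0.4 -17.1   0.7] turn [ 0.  -0.   0.4] F [-0.4 -0.4  0.9] op -0.0001
```

```bash
python3 -m inch '[[[0,0,-4,0,0,0,0],[0,0,-4,0,0,0,0],[0,0,-4,0,0,0,0],[0,0,-4,0,0,0,0],[0,0,-4,0,0,0,0],[0,0,-4,0,0,0,0],[0,0,-4,0,0,0,0],[0,0,-4,0,0,0,0]]]'
python3 d.py 0 0 214
python3 -m inch '[[[0,0,-4,0,0,0,0],[0,0,-4,0,0,0,0],[0,0,-4,0,0,0,0],[0,0,-4,0,0,0,0],[0,0,-3,0,0,0,0]]]'
python3 d.py 0 0 214
```

```text
time: 6.42
ee_pos: [0.6225, 0.108, 0.2144]
tcp_rot: [180.0, -0.0, 83.7]
wrist_force: [2.4, 0.4, 0.9]
opening: 0.0003
grasp_force: 1.1
t 6.425 bal [-15.3  -0.5 214.4] shift [ 0.4 15.3  0.4] turn [ 0.  -0.   0.4] F [2.3 0.7 0.9] op 0.0003
time: 7.05
ee_pos: [0.6036, 0.11, 0.2143]
tcp_rot: [180.0, -0.0, 83.7]
wrist_force: [1.7, 1.9, 1.3]
opening: -0.0001
grasp_force: 1.1
t 7.05 bal [-34.3  -0.7 214.3] shift [ 0.5 34.3  0.3] turn [ 0.  -0.   0.4] F [1.5 2.1 1.3] op -0.0001
```

```bash
python3 -m inch '[[[0,0,-2,0,0,0,0],[0,0,-2,0,0,0,0],[0,0,-2,0,0,0,0],[0,0,-2,0,0,0,0]]]'
python3 d.py 0 0 214
python3 - <<'E'
from h import *
c=snap("top");a=c["pixels"][90:210,170:290,::-1]
c=snap("side");b=c["pixels"][110:230,230:350,::-1]
cv2.imwrite("pics/p2.png",cv2.resize(np.hstack([a,b]),None,fx=3.2,fy=3.2,interpolation=cv2.INTER_CUBIC))
E
```

```text
time: 7.55
ee_pos: [0.5958, 0.1109, 0.2143]
tcp_rot: [-180.0, -0.0, 83.7]
wrist_force: [2.2, 0.2, 1.7]
opening: -0.0002
grasp_force: 1.0
t 7.55 bal [-42.2  -0.8 214.3] shift [ 0.5 42.2  0.3] turn [-0.  -0.   0.4] F [2.1 0.4 1.7] op -0.0002
```

View pics/p2.png

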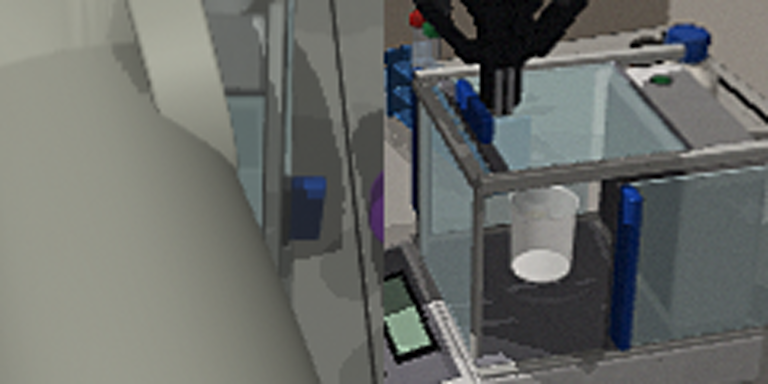

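The side view shows the top rib near the front (475,110) with about a centimetre of gap left to the front rail. I'll creep on.

```bash
for i in 1; do python3 -m inch '[[[0,0,-2,0,0,0,0],[0,0,-2,0,0,0,0],[0,0,-2,0,0,0,0]]]'; done; python3 d.py -42.2 -.8 214
python3 -m inch '[[[0,0,-1.5,0,0,0,0],[0,0,-1.5,0,0,0,0]]]'; python3 d.py -42.2 -.8 214
python3 -m inch '[[[0,0,-1.5,0,0,0,0],[0,0,-1.5,0,0,0,0]]]'; python3 d.py -42.2 -.8 214
```

```text
time: 8.02
ee_pos: [0.5898, 0.1115, 0.2142]
tcp_rot: [-180.0, 0.0, 83.7]
wrist_force: [2.1, 0.0, -0.3]
opening: -0.0001
grasp_force: 1.0
t 8.025 bal [-48.2  -0.9 214.2] shift [0.1 6.  0.2] turn [-0.   0.   0.4] F [ 2.1  0.2 -0.3] op -0.0001
time: 8.28
ee_pos: [0.5868, 0.1118, 0.2142]
tcp_rot: [-180.0, 0.0, 83.7]
wrist_force: [2.1, -0.6, -0.8]
opening: -0.0001
grasp_force: 1.0
t 8.275 bal [-51.2  -0.9 214.2] shift [0.  9.  0.2] turn [-0.   0.   0.4] F [ 2.1 -0.3 -0.8] op -0.0001
time: 8.52
ee_pos: [0.5853, 0.112, 0.2143]
tcp_rot: [179.8, 0.0, 83.7]
wrist_force: [14.2, -1.4, -3.3]
opening: 0.0
grasp_force: 6.8
t 8.525 bal [-52.8  -0.9 214.3] shift [ 0.  10.6  0.4] turn [0.2 0.  0.4] F [14.3  0.3 -3.3] op 0.0
```

The top window is at its stop (force rises to 14 N). Now back off, lift, and go over to the side window.

```bash
python3 -m inch '[[[0,0,3,0,0,0,0],[0,0,7,0,0,0,0],[0,0,0,-25,0,0,0],[0,0,0,-30,0,0,0],[0,-38,36,0,0,0,0],[0,-38,36,0,0,0,0],[0,-37,26,0,0,0,0],[0,0,0,0,0,0,0]]]'
python3 d.py 55 -114 170
python3 - <<'E'
from fit2 import *
p=s2.x
for n in("wrist","side"):
    c=snap(n)
    im=c["pixels"][:,:,::-1].copy()
    for k,v in pts(p).items():
        u=proj(c,v)[0]; print(n,k,u.round(1)); 
        if abs(u).max()<2000: cv2.circle(im,(int(u[0]),int(u[1])),4,(0,255,0),1)
    for th in("right_grip",): print(th,[(np.round(d["position"],1).tolist(),round(d["conf"],2)) for d in finder.mark_of(n,th)[:2]])
    if n=="wrist": a=im
    else: b=im
b=cv2.resize(b[100:270,180:370],(429,384),interpolation=cv2.INTER_CUBIC)
cv2.imwrite("pics/ws3.png",cv2.resize(np.hstack([a,b]),None,fx=.84,fy=.84))
E
```

```text
time: 9.52
ee_pos: [0.6799, -0.015, 0.2674]
tcp_rot: [-179.9, 0.0, 83.5]
wrist_force: [0.4, 0.4, 0.9]
opening: 0.0
grasp_force: 0.0
t 9.525 bal [  56.1 -116.   267.4] shift [ 2.  -0.8 97.4] turn [-0.1  0.   0.2] F [0.4 0.4 0.9] op 0.0
wrist fine [216.2  69.2]
wrist pan [206.9  62.8]
wrist tg [137.   31.8]
wrist rg [214.4 190. ]
wrist tk [ 87.3 102.6]
wrist pk [70.4  2.1]
right_grip [([215.6, 188.3], 0.66)]
side fine [278.6 218.5]
side pan [279.9 194.3]
side tg [276.7 138.3]
side rg [308.  168.8]
side tk [221.7 221.1]
side pk [212.4 196.8]
right_grip [([309.1, 171.7], 0.55)]
```

View pics/ws3.png

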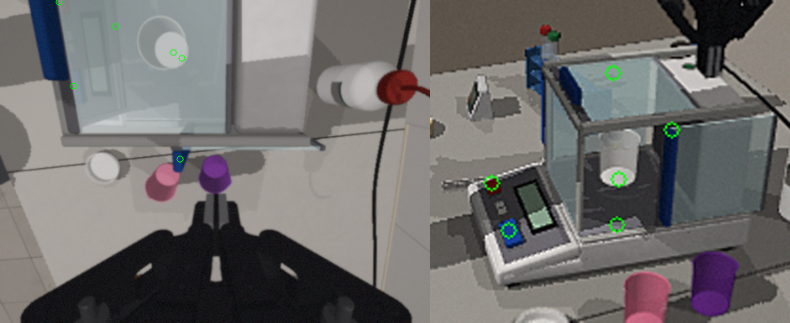

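The wrist view confirms the rib beside the tip (about 181,158), with the top window shut against the front rail. I'll descend behind the rib, clear of the glass.

```bash
python3 -m inch '[[[0,1,2,10,0,0,0],[0,0,0,25,0,0,0],[0,0,0,25,0,0,0],[0,0,0,15,0,0,0],[0,0,0,10,0,0,0],[0,0,0,7,0,0,0],[0,0,0,0,0,0,0]]]'
python3 d.py 55 -114 175
python3 -m inch '[[[0,0,-4,0,0,0,0],[0,0,-4,0,0,0,0],[0,0,-4,0,0,0,0],[0,0,-4,0,0,0,0]]]'
python3 d.py 55 -114 175
```

```text
time: 10.6
ee_pos: [0.6809, -0.011, 0.1771]
tcp_rot: [-180.0, 0.0, 83.7]
wrist_force: [-0.2, -0.7, 0.4]
opening: 0.0001
grasp_force: 0.0
t 10.6 bal [  56.5 -112.   177.1] shift [-2.  -1.5  2.1] turn [-0.   0.   0.4] F [-0.1 -0.7  0.4] op 0.0001
time: 11.1
ee_pos: [0.6648, -0.0095, 0.1775]
tcp_rot: [180.0, -0.0, 83.7]
wrist_force: [0.5, -0.4, -0.2]
opening: -0.0001
grasp_force: 0.0
t 11.1 bal [  40.4 -112.2  177.5] shift [-1.9 14.6  2.5] turn [ 0.  -0.   0.4] F [ 0.5 -0.4 -0.2] op -0.0001
```

```bash
python3 -m inch '[[[0,-2,-2,0,0,0,0],[0,0,-4,0,0,0,0],[0,0,-4,0,0,0,0],[0,0,-4,0,0,0,0],[0,0,-4,0,0,0,0]]]'
python3 d.py 55 -114 175
python3 -m inch '[[[0,0,-4,0,0,0,0],[0,0,-4,0,0,0,0],[0,0,-4,0,0,0,0],[0,0,-4,0,0,0,0],[0,0,-4,0,0,0,0]]]'
python3 d.py 55 -114 175
```

```text
time: 11.72
ee_pos: [0.6468, -0.0095, 0.1773]
tcp_rot: [180.0, 0.0, 83.7]
wrist_force: [1.6, -2.7, 0.2]
opening: 0.0004
grasp_force: 1.1
t 11.725 bal [  22.5 -114.4  177.3] shift [ 0.2 32.5  2.3] turn [0.  0.  0.4] F [ 1.9 -2.5  0.2] op 0.0004
time: 12.35
ee_pos: [0.6269, -0.0072, 0.1773]
tcp_rot: [180.0, -0.0, 83.7]
wrist_force: [2.7, -2.6, -0.5]
opening: -0.0004
grasp_force: 1.1
t 12.35 bal [   2.5 -114.5  177.3] shift [ 0.1 52.5  2.3] turn [ 0.  -0.   0.4] F [ 3.  -2.3 -0.5] op -0.0004
```

```bash
python3 -m inch '[[[0,-1,-4,0,0,0,0],[0,-1,-4,0,0,0,0],[0,0,-4,0,0,0,0],[0,0,-4,0,0,0,0],[0,0,-4,0,0,0,0],[0,0,-4,0,0,0,0]]]'
python3 d.py 55 -114 175
python3 -m inch '[[[0,0,-2,0,0,0,0],[0,0,-2,0,0,0,0],[0,0,-2,0,0,0,0],[0,0,-2,0,0,0,0]]]'
python3 d.py 55 -114 175
python3 - <<'E'
from h import *
c=snap("top");a=c["pixels"][110:230,170:290,::-1]
c=snap("side");b=c["pixels"][120:240,220:340,::-1]
cv2.imwrite("pics/p4.png",cv2.resize(np.hstack([a,b]),None,fx=3.2,fy=3.2,interpolation=cv2.INTER_CUBIC))
E
```

```text
time: 13.1
ee_pos: [0.6028, -0.0066, 0.1773]
tcp_rot: [180.0, -0.0, 83.7]
wrist_force: [2.0, 1.1, 0.3]
opening: -0.0002
grasp_force: 1.1
t 13.1 bal [ -21.5 -116.6  177.3] shift [ 2.1 76.5  2.3] turn [ 0.  -0.   0.4] F [1.9 1.3 0.3] op -0.0002
time: 13.6
ee_pos: [0.595, -0.0057, 0.1773]
tcp_rot: [180.0, -0.0, 83.7]
wrist_force: [1.6, 1.4, 0.2]
opening: 0.0003
grasp_force: 1.0
t 13.6 bal [ -29.4 -116.7  177.3] shift [ 2.1 84.4  2.3] turn [ 0.  -0.   0.4] F [1.5 1.5 0.2] op 0.0003
```

View pics/p4.png

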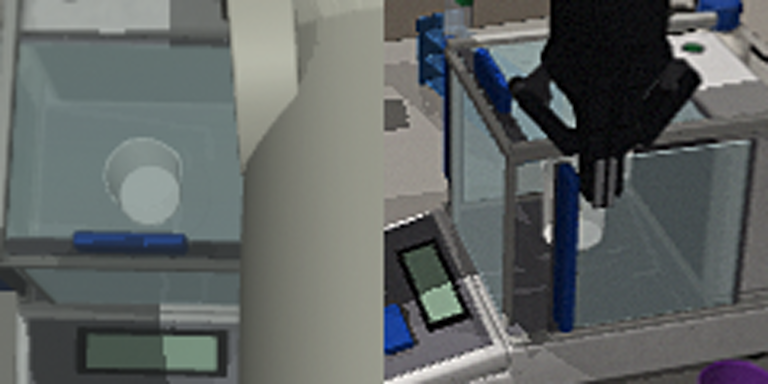

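The top window is shut (rib at the front rail, 130,240). The side rib (565,245) is about 25 mm from its stop. Pushing on.

```bash
python3 -m inch '[[[0,0,-3,0,0,0,0],[0,0,-3,0,0,0,0],[0,0,-3,0,0,0,0],[0,0,-3,0,0,0,0],[0,0,-2,0,0,0,0]]]'
python3 d.py 55 -114 175
python3 -m inch '[[[0,0,-2,0,0,0,0],[0,0,-1.5,0,0,0,0],[0,0,-1.5,0,0,0,0]]]'
python3 d.py 55 -114 175
```

```text
time: 14.32
ee_pos: [0.5809, -0.0042, 0.1773]
tcp_rot: [-180.0, 0.0, 83.7]
wrist_force: [1.9, -0.0, -0.7]
opening: 0.0
grasp_force: 1.0
t 14.325 bal [ -43.5 -116.8  177.3] shift [ 2.2 98.5  2.3] turn [-0.   0.   0.4] F [ 1.9  0.2 -0.7] op 0.0
time: 14.7
ee_pos: [0.5761, -0.0037, 0.1773]
tcp_rot: [180.0, 0.0, 83.7]
wrist_force: [1.3, -0.3, 0.2]
opening: -0.0001
grasp_force: 1.0
t 14.7 bal [ -48.3 -116.9  177.3] shift [  2.2 103.3   2.3] turn [0.  0.  0.4] F [ 1.3 -0.2  0.2] op -0.0001
```

```bash
python3 -m inch '[[[0,0,-1.5,0,0,0,0],[0,0,-1.5,0,0,0,0]]]'|grep -E "ee_pos|wrist"
python3 -m inch '[[[0,0,-1.5,0,0,0,0],[0,0,-1.5,0,0,0,0]]]'|grep -E "ee_pos|wrist"
```

```text
ee_pos: [0.5731, -0.0033, 0.1773]
wrist_force: [2.3, -0.2, -0.7]
ee_pos: [0.5705, -0.003, 0.1773]
wrist_force: [9.0, 0.4, -2.2]
```

```bash
python3 -m inch '[[[0,0,-1,0,0,0,0],[0,0,0,0,0,0,0]]]'|grep -E "ee_pos|wrist"
python3 -m inch '[[[0,0,4,0,0,0,0],[0,-2,8,0,0,0,0],[0,0,0,-20,0,0,0],[0,0,0,-30,0,0,0],[0,0,0,-40,0,0,0],[0,0,0,-10,0,0,0]]]'|grep -E "ee_pos|wrist"
python3 d.py -157 -43 75 12.4; python3 d.py -157 -43 75 -12.4
```

```text
ee_pos: [0.5705, -0.003, 0.1773]
wrist_force: [9.6, -0.8, -1.9]
ee_pos: [0.5816, -0.0063, 0.2798]
wrist_force: [-0.3, -0.6, -1.2]
t 16.2 bal [ -42.6 -118.8  279.8] shift [  76.5 -114.5  204.5] turn [12.6  0.   0.4] F [-0.2 -0.7 -1.2] op -0.0
t 16.2 bal [ -42.6 -118.8  279.8] shift [  76.5 -114.5  204.5] turn [-12.2  -0.1   0.4] F [-0.2 -0.7 -1.2] op -0.0
```

Both windows are at their stops. Now move above the tare bar, tilted to its normal.

```bash
python3 -m inch '[[[0,25,-38,0,0,0,0],[0,25,-38,0,0,0,0],[0,26,-38,0,0,0,0],[0,0,0,50,-6,0,0],[0,0,0,50,-6,0,0],[0,0,0,0,0,0,0]]]'|grep -E "ee_pos|wrist"
python3 d.py -157 -43 75 -12.4
python3 - <<'E'
from fit2 import *
p=s2.x
V=[]
for n in("wrist","side","top"):
    c=snap(n)
    im=c["pixels"][:,:,::-1].copy()
    for k in("tk","pk"):
        u=proj(c,pts(p)[k])[0]; print(n,k,u.round(1)); cv2.circle(im,(int(u[0]),int(u[1])),3,(0,255,0),1)
    print(n,[(np.round(d["position"],1).tolist(),round(d["conf"],2)) for d in finder.mark_of(n,"tare_key_top")[:2]])
    V.append(im)
b=cv2.resize(V[1][110:270,180:340],(384,384),interpolation=cv2.INTER_CUBIC)
cv2.imwrite("pics/ws5.png",cv2.resize(np.hstack([V[0],b]),None,fx=.85,fy=.85))
E
```

```text
ee_pos: [0.4756, 0.0805, 0.17]
wrist_force: [0.6, 0.1, 1.7]
t 16.95 bal [-158.  -45.  170.] shift [  2.3 -17.6  93.3] turn [-1.1  0.1  0.5] F [0.6 0.2 1.7] op -0.0001
wrist tk [233.4 179.7]
wrist pk [231.2  56.8]
wrist [([232.1, 177.1], 0.8)]
side tk [221.7 221.1]
side pk [212.4 196.8]
side [([223.4, 220.3], 0.53)]
top tk [234.9 236.3]
top pk [188.2 235.1]
top []
```

View pics/ws5.png

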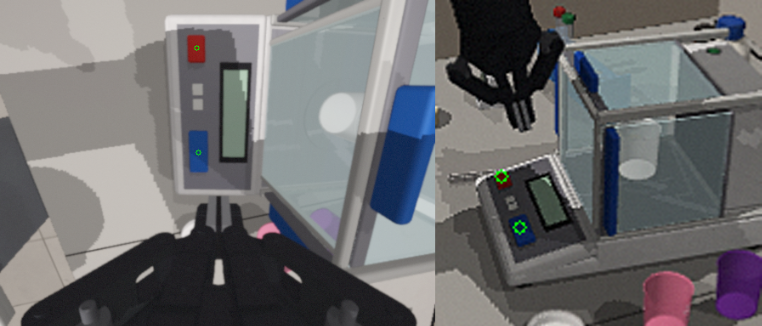

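The key mark sits within 1–2 mm of the blue bar's centre (198,152 in the view), and both windows show shut. Approach along the normal.

```bash
python3 d.py -161.3 -43 68.8 -12.4; python3 -m inch '[[[0,2,-8,20,-1,0,0],[0,0,-7,25,0,0,0],[0,0,-8,25,0,0,0],[0,0,0,15,0,0,0],[0,0,0,10,0,0,0],[0,0,0,0,0,0,0]]]'|grep -E "ee_pos|wrist"
python3 d.py -161.3 -43 68.8 -12.4;python3 d.py -157 -43 49.3 -12.4
```

```text
t 17.25 bal [-150.1  -43.   181.5] shift [-1.000e-01 -3.480e+01  1.077e+02] turn [-0.2 -0.2  0.3] F [0.  0.1 0.3] op -0.0002
ee_pos: [0.4805, 0.0834, 0.0801]
wrist_force: [-0.5, 0.6, 0.1]
t 18.0 bal [-153.5  -41.5   80.1] shift [ -1.4 -10.1   9.2] turn [ 0.6 -0.1  0.4] F [-0.5  0.6  0.1] op -0.0001
t 18.0 bal [-153.5  -41.5   80.1] shift [ -1.4 -10.3  29.2] turn [ 0.6 -0.1  0.4] F [-0.5  0.6  0.1] op -0.0001
```

```bash
python3 -m inch '[[[0,-1,-10,5,0,0,0],[0,0,0,10,0,0,0],[0,0,0,5,0,0,0],[0,0,0,3,0,0,0],[0,0,0,0,0,0,0]]]'|grep -E "ee_pos|wrist"
python3 d.py -157 -43 49.3 -12.4
```

```text
ee_pos: [0.4753, 0.0829, 0.055]
wrist_force: [0.6, 0.1, -0.7]
t 18.625 bal [-158.6  -42.6   55. ] shift [-0.4  0.2  5.9] turn [ 0.6 -0.1  0.4] F [ 0.6  0.2 -0.7] op 0.0002
```

```bash
python3 -m inch '[[[0,0,0,2,0,0,0],[0,0,0,2,0,0,0],[0,0,0,2,0,0,0],[0,0,0,0,0,0,0]]]'|grep -E "ee_pos|wrist"
python3 -m inch '[[[0,0,0,1.5,0,0,0],[0,0,0,1.5,0,0,0],[0,0,0,0,0,0,0]]]'|grep -E "ee_pos|wrist"
```

```text
ee_pos: [0.4766, 0.0827, 0.0492]
wrist_force: [-1.0, 0.0, -0.5]
ee_pos: [0.4774, 0.0827, 0.0465]
wrist_force: [-1.7, -0.9, 3.2]
```

```bash
python3 -m inch '[[[0,0,0,1,0,0,0],[0,0,0,1,0,0,0],[0,0,0,0,0,0,0]]]'|grep -E "ee_pos|wrist"
python3 -m inch '[[[0,0,0,1,0,0,0],[0,0,0,0.5,0,0,0],[0,0,0,0,0,0,0]]]'|grep -E "ee_pos|wrist"
```

```text
ee_pos: [0.4778, 0.0827, 0.0446]
wrist_force: [-2.1, -0.1, 3.1]
ee_pos: [0.4781, 0.0827, 0.0436]
wrist_force: [-5.2, -0.1, 9.7]
```

The key is bottomed (force jumps to 11 N). Release and retreat, then check.

```bash
python3 -m inch '[[[0,0,0,-3,0,0,0],[0,0,0,-4,0,0,0],[0,0,0,-10,0,0,0],[0,0,0,-40,0,0,0],[0,0,0,-40,0,0,0],[0,0,-45,-20,0,0,0],[0,0,-45,0,0,0,0],[0,0,0,0,0,0,0]]]'|grep -E "ee_pos|wrist"
python3 - <<'E'
from h import *
a=snap("side")["pixels"][110:290,190:370,::-1];b=snap("top")["pixels"][85:265,140:320,::-1]
cv2.imwrite("pics/fin.png",cv2.resize(np.hstack([a,b]),None,fx=2.2,fy=2.2,interpolation=cv2.INTER_CUBIC))
E
```

```text
ee_pos: [0.3629, 0.0953, 0.137]
wrist_force: [0.1, -0.1, 1.2]
```

View pics/fin.png

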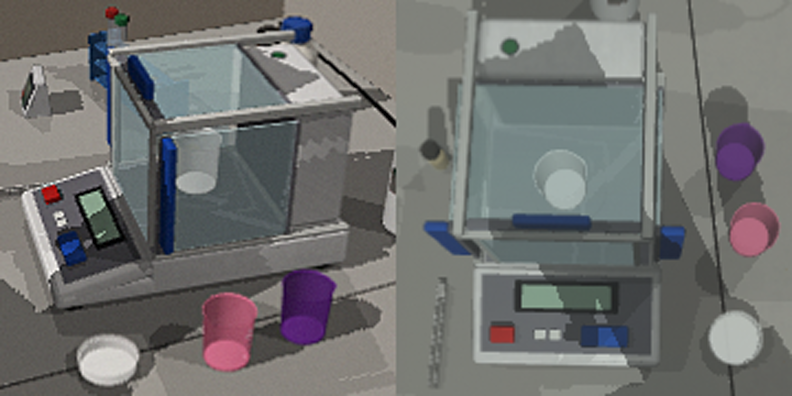

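The final view shows both ribs at the front (140,78 and 168,195), the tare bar up (70,248), the beaker standing on the pan and everything else in place.

```bash
python3 -c "
from workcell import bot
print(bot.job_done())"
```

```text
the job is handed in; nothing more can be done
None
```

The job is handed in: I slid the top and right windows gently to their front stops, then pressed the tare bar fully down and released it; the last pictures show both windows shut, the bar up, and the beaker and other things where they were.

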